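Square a patchwork template into the cutting-mat corner

ROBOT

A 6-joint arm with a two-finger parallel gripper is mounted at the origin on the work surface. World frame = base frame: x ahead of the robot, y to its left, z up, the work surface at z = 0. Lengths are in m, angles in rad, forces in N, time in s.
With the tool pointing down it reaches from about 0.35 to 0.85 m from the base axis. Payload 8.1 kg.
Tool frame: the origin (TCP) lies midway between the tips of the shut fingers; the grasp point (between the pads) lies 19 mm behind it; z points along the fingers, y is the line along which they close (so a half turn about z gives the same grasp; the last joint's range is limited). The gripper opens to 93 mm and grips with 3 to 60 N. Pads are 15 mm wide; open, the fingers measure 128 mm over their backs; the gripper's body (75 mm by 188 mm) begins 65 mm behind the grasp point.
Start: joints at [-1.351, 0.13, 1.488, -0, 1.523, -0.085], TCP at [0.18, -0.572, 0.219] pointing down, gripper open.
Joint ranges: [-2.96, 2.96], [-0.89, 2.26], [0.02, 2.5], [-1.34, 4.48], [0, 2.73], [-2.66, 2.66]. Speed limits (rad/s): [2.39, 2.39, 2.79, 3.14, 3.14, 3.14].

INTERFACE

Orientations are given as a rotation vector (axis times angle).
In Python, from plant import robot, cams gives the robot as it stands. The module is installed in compiled form; this text tells all that it offers.
- The arm moves only by the tool play_rows, never from a script. Its arguments are lists of equal length, an entry for each row: "slide": the shift along the tool's x, y, z scaled (see below), a list of three; "twist": the turn, a rotation vector about the tool's x, y, z scaled (see below), a list of three. A call has exactly 8 rows; each row shifts and turns the commanded pose from where the row before left it, along the tool's axes as they then stand; what a row does not reach is not made up. The controller multiplies each number of a shift by 25 cm and each number of a turn by 60 degrees. A row lasts 1/10 s, in which the tool goes at most 50 mm and 8.59 degrees, less where a joint would pass 70% of its speed; a pose out of reach is approached as far as the arm can. A call with a number of a shift or a turn outside -1 to 1 is refused whole. A call with a gripper value outside its range is refused whole. "fingers" is the closure, from -1 (fully open) to 1 (shut), set as the call begins (left out, the last holds). The fingers move at their own pace and stop on an object; "force" is the grip in N (left out, the last holds). Time passes only in rows, so rows that do not move let the fingers close, or fill a call up. It gives the time, the measured TCP pose, the force, the opening and the grip force at its end, in the units of the state.
- robot.read_state(): the state, without advancing time (a new reading comes with each control period).
- cams.read_camera(name): name is "scene" or "top" or "wrist"; returns (picture, depth): 480x640x3 uint8, red, green, blue; 480x640 float32, m along the optical axis (not along the pixel's ray), 0 where there is no reading.
- cams.get_calibration(name): a dict with "fx", "fy", "cx", "cy" (pixels), "world_from_camera" (4x4, takes a point from camera to world coordinates). Camera axes: x right, y down, z forward; pixel columns grow to the right and rows downward; lengths in m; the calibration is good to about 2 mm. A picture is of the moment at which its call begins: read the wrist's pose just before it. get_calibration takes no time and is no camera call; for the wrist camera it gives the pose at the moment of the call.
- robot.close_job(): hands the job in; it is judged then, once.
The state is a dict: "t": time; "q": joint angles; "dq": joint speeds; "joint_torque": joint torques, N m; "tool_pos": TCP position; "orientation": TCP orientation; "force": force on the tool from outside, world axes, zero at the start; "wrist_torque": the same for the moment, N m; "opening": finger opening in m; "gripper_force": force on a finger pad.
Only numpy, scipy, OpenCV 4.12 (cv2) and the standard library are available. Lean on these libraries where they do the work, as an engineer would, in place of code of your own. Each camera call takes 0.05 s, during which the arm holds its last target. There are 200 camera calls.

TASK

Push the rectangular plywood template along the cutting mat into the aluminium corner, so that one long edge lies flush along the longer rail and one short edge lies flush against the shorter rail. Only push or nudge it with the fingers: do not pick it up, and leave the round template, the thread spool and the thimble where they are. Finish with the hand clear of it.

Things in the scene. Friction and masses are not known exactly. Their poses are not given: they have to be found in the camera images.
- template: rectangular plywood template, loose, lying flat: 120 mm (its x) by 90 mm (its y), 12 mm thick, 0.06 to 0.13 kg, thin dark line round its top. Origin: centre of its underside, z up. Starts 45 to 80 mm (x) and 50 to 75 mm (y) short of its seat, its x turned up to 0.35 rad from the corner's x. Slides easily. Seated, its origin is at x -60, y -45 mm in the corner's frame
- corner: fixed corner: two aluminium rails 15 mm wide and 15 mm high, square to each other, on a flat green gridded mat (no step). Origin: inner vertex, on the table, z up. Longer rail: 180 mm from it along -x, inner face y = 0. Shorter rail: 130 mm along -y, inner face x = 0. The free quarter (x < 0, y < 0) faces the robot. Placed and turned anew each time
- round_template: bystander: round plywood disc, 80 mm diameter, 12 mm thick, lying loose on the open side of the work, 315 to 335 mm from the shorter rail's inner face. Origin at the centre of its underside
- spool: bystander: thread spool standing loose on end behind the longer rail, 42 mm diameter, 54 mm high. Origin at the centre of its underside
- thimble: bystander: steel thimble standing loose behind the shorter rail, 25 mm diameter, 25 mm high. Origin at the centre of its underside
There are look-alikes about, which are no part of the job. What is shaped like the template but orange or turquoise is not meant.

How it is judged:
At the end, for the whole second after the job is handed in: The rectangular template lies flat and still in the corner: its long side along the longer rail and its short side along the shorter rail, each gap under 3 mm at the middle of the edge and the template turned less than 0.035 rad (2 degrees) from the rails (x of template in the frame of corner between -0.063 and -0.056 m and y of template in the frame of corner between -0.048 and -0.041 m and angle between the x axis of template and the x axis of corner, either way round below 0.035 rad and height (world z) of template below 0.004 m and angle between template's own z axis and vertical below 0.05 rad and linear speed of template below 0.01 m/s); the robot touches nothing.
It fails at once if the rectangular template is lifted or tipped off the mat (underside centre over 12 mm up, or tilted over 0.15 rad) (height (world z) of template above 0.012 m or angle between template's own z axis and vertical above 0.15 rad).
It fails at once if the round template is moved more than 15 mm (distance of round_template from where it was at the start of the episode above 0.015 m).
It fails at once if the spool is moved more than 15 mm or tipped (distance of spool from where it was at the start of the episode above 0.015 m or angle between spool's own z axis and vertical above 0.3 rad).
It fails at once if the thimble is moved more than 15 mm or tipped (distance of thimble from where it was at the start of the episode above 0.015 m or angle between thimble's own z axis and vertical above 0.3 rad).
It also fails if it takes over 42 s, if anything falls off the work surface, if the arm or the gripper's body presses on something with over 40 N, if the wrist force passes 120 N, or if a joint passes its speed limit or range.

## Working session

There is one attempt and no reset: what is moved stays moved. The work goes in short steps, Python scripts to look and compute and a tool call to move; the robot and the scene stay as the last step left them, time stands still between calls to the robot, and variables do not carry over. Pictures are saved under pics/ and viewed, at most 10 in all, crops included, and the job is handed in when it is done.

Besides the shell and the picture viewer there is one more tool, called after "Emit:" in YAML: its name, and indented under it one key for each argument. play_rows: Moves the arm, as the interface text tells. Shifts and turns lie within -1 to 1; 1 stands for 25 cm of shift or 60 degrees of turn. Its arguments: {"type":"object","properties":{"slide":{"type":"array"},"twist":{"type":"array"},"fingers":{"type":"number"},"force":{"type":"number"}},"required":["slide","twist"]}

```bash
mkdir -p pics; python3 - <<'E'
from plant import robot,cams
import cv2,numpy as np
s=robot.read_state();print(s['t'],s['tool_pos'],s['orientation'],s['opening'])
for n in ["top","scene"]:
    p,d=cams.read_camera(n);cv2.imwrite(f"pics/{n}0.png",p[:,:,::-1]);np.save(f"{n}_d.npy",d)
    c=cams.get_calibration(n);print(n,c['fx'],c['cx'],c['cy'],np.round(c['world_from_camera'],3).tolist())
E
```

```text
0.0 [ 0.17997191 -0.57177775  0.21760294] [-3.10337308e+00 -4.76714754e-01  1.65566133e-04] 0.09344180618990551
top 540.7266212342051 323.8499713812326 246.81772384213383 [[0.019, -0.996, 0.09, 0.51], [-1.0, -0.018, 0.008, -0.002], [-0.006, -0.09, -0.996, 1.022], [0.0, 0.0, 0.0, 1.0]]
scene 492.95730360601124 333.2673794311706 238.32532381702785 [[0.488, 0.471, -0.735, 1.127], [0.873, -0.246, 0.421, -0.282], [0.018, -0.847, -0.531, 0.424], [0.0, 0.0, 0.0, 1.0]]
```

View pics/top0.png

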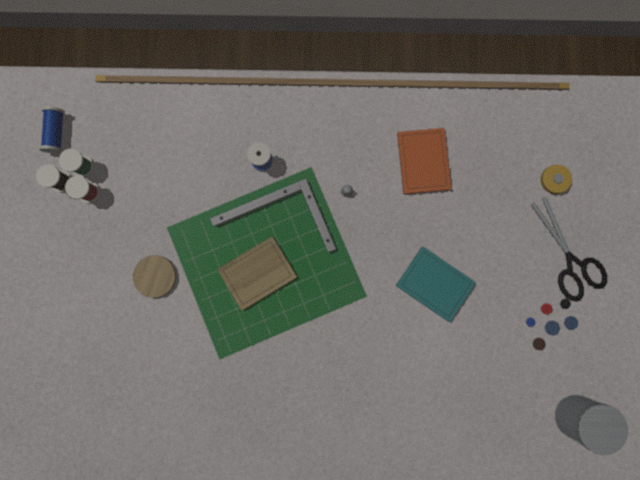

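View pics/scene0.png

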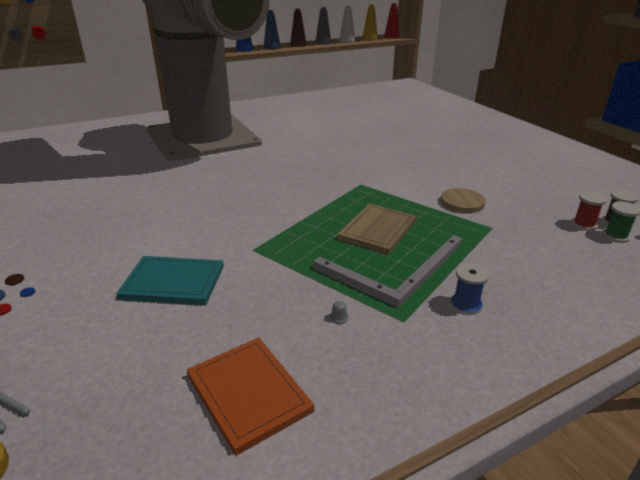

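The top view shows four candidates:
- plywood rectangle at (258,273), on the mat
- orange look-alike at (425,160)
- turquoise look-alike at (436,284)
- round disc at (154,277)

I choose the plywood rectangle. The corner's inner vertex is near (304,188). The spool is at (259,156) and the thimble at (347,190).

```bash
cat > h.py <<'E'
import cv2,numpy as np
from plant import robot,cams
def ray(c,uv,z):
    uv=np.atleast_2d(uv).astype(float);T=np.array(c['world_from_camera'])
    d=np.c_[(uv[:,0]-c['cx'])/c['fx'],(uv[:,1]-c['cy'])/c['fy'],np.ones(len(uv))]@T[:3,:3].T
    return T[:3,3]+d*((z-T[2,3])/d[:,2])[:,None]
def masks(p):
    h=cv2.cvtColor(p,cv2.COLOR_RGB2HSV)
    wood=cv2.inRange(h,(8,60,60),(26,190,255))
    green=cv2.inRange(h,(45,90,30),(80,255,255))
    return h,wood,green
def big(m,near,rmax=90):
    best=None
    for k in cv2.findContours(m,cv2.RETR_EXTERNAL,cv2.CHAIN_APPROX_NONE)[0]:
        if cv2.contourArea(k)<300: continue
        c=k[:,0].mean(0)
        if np.hypot(*(c-near))<rmax and (best is None or cv2.contourArea(k)>cv2.contourArea(best)): best=k
    return best
def rect(pts):
    (c,s,a)=cv2.minAreaRect((pts[:,:2]*1000).astype(np.float32)); 
    if s[0]<s[1]: s=s[::-1];a+=90
    return np.array(c)/1000,s,a   # long-side direction angle in deg
E
python3 - <<'E'
from h import *
p=cv2.imread("pics/top0.png")[:,:,::-1].copy();c=cams.get_calibration("top")
h,w,g=masks(p)
k=big(w,(258,273),25);P=ray(c,k[:,0],.012);print("templ",rect(P))
# rails: low-saturation pixels within hull of the mat
hull=cv2.convexHull(big(g,(265,265)));m=np.zeros_like(g);cv2.fillConvexPoly(m,hull,255)
m=cv2.erode(m,np.ones((3,3)))
r=cv2.inRange(h,(0,0,60),(180,70,255))&m;r=cv2.morphologyEx(r,cv2.MORPH_OPEN,np.ones((3,3)))
k2=big(r,(290,205),60);R=ray(c,k2[:,0],.015);print("rail px",k2[:,0].min(0),k2[:,0].max(0),cv2.contourArea(k2))
print("rail poly",ray(c,cv2.approxPolyDP(k2,4,True)[:,0],.015).round(4).tolist(),cv2.approxPolyDP(k2,4,True)[:,0].tolist())
for n,uv,z in [("round",(154,277),.012),("spool",(260,155),.054),("thimble",(347,190),.025)]: print(n,ray(c,uv,z)[0].round(3))
o=p.copy();cv2.drawContours(o,[k],-1,(255,0,0),1);cv2.drawContours(o,[k2],-1,(0,0,255),1)
cv2.imwrite("pics/crop1.png",cv2.resize(o[140:340,150:400,::-1],None,fx=3,fy=3,interpolation=0))
E
```

```text
templ (array([0.54975385, 0.13009875]), (120.39064025878906, 89.78813171386719), 122.06373596191406)
rail px [210 179] [335 251] 1481.5
rail poly [[0.597, -0.0145, 0.015], [0.7288, 0.0426, 0.015], [0.6512, 0.2216, 0.015], [0.6381, 0.2098, 0.015], [0.7095, 0.0535, 0.015], [0.5929, 0.0004, 0.015]] [[335, 249], [306, 179], [210, 218], [216, 225], [300, 189], [327, 251]]
round [0.539 0.323 0.012]
spool [0.763 0.126 0.054]
thimble [ 0.707 -0.035  0.025]
```

View pics/crop1.png

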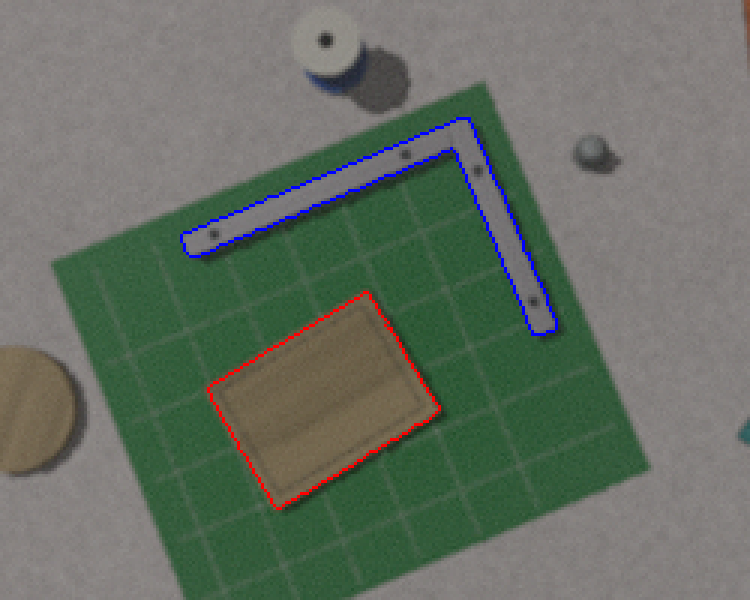

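The crop confirms it: the red contour follows the plywood rectangle (120.4 x 89.8 mm) and the blue one the two rails. Next I fit the rail lines and work out the first approach.

```bash
python3 - <<'E'
from h import *
p=cv2.imread("pics/top0.png")[:,:,::-1].copy();c=cams.get_calibration("top")
h,w,g=masks(p)
hull=cv2.convexHull(big(g,(265,265)));m=np.zeros_like(g);cv2.fillConvexPoly(m,hull,255)
r=cv2.inRange(h,(0,0,60),(180,70,255))&cv2.erode(m,np.ones((3,3)));r=cv2.morphologyEx(r,cv2.MORPH_OPEN,np.ones((3,3)))
k=big(r,(290,205),60)[:,0];P=ray(c,k,.015)[:,:2]
V=np.array([.709,.0535]);a=np.deg2rad(-66.2);
for _ in range(3):
    X=np.array([np.cos(a),np.sin(a)]);Y=np.array([-X[1],X[0]]);L=(P-V)@np.c_[X,Y]
    def fit(i,lo,hi):  # line j=i-th coord const
        j=1-i;s=(L[:,j]>-.165 if i else L[:,j]>-.115)&(L[:,j]<-.015)&(L[:,i]>lo)&(L[:,i]<hi);return np.polyfit(L[s,j],L[s,i],1)
    f=[fit(1,-.007,.007),fit(1,.009,.023),fit(0,-.007,.007),fit(0,.009,.023)]
    print(np.round(f,4).tolist(),np.rad2deg(a),V)
    a+=np.mean([f[0][0],f[1][0],-f[2][0],-f[3][0]]);
    ym=(f[0][1]+f[1][1])/2-.0075;xm=(f[2][1]+f[3][1])/2-.0075
    V=V+X*xm+Y*ym
X=np.array([np.cos(a),np.sin(a)]);Y=np.array([-X[1],X[0]])
t=np.array([.54975,.1301])-V;print("V",V,np.rad2deg(a),"templ in corner",t@X,t@Y)
tool=robot.read_state()['tool_pos'][:2]-V;print("tool in corner",tool@X,tool@Y)
np.save("corner.npy",[*V,a])
E
```

```text
[[0.0035, -0.0004], [0.003, 0.0158], [-0.0087, 0.0014], [-0.0078, 0.0179]] -66.2 [0.709  0.0535]
[[-0.002, -0.0006], [-0.002, 0.0157], [-0.0024, -0.0007], [-0.0021, 0.0158]] -65.87078287933194 [0.71006343 0.05160775]
[[-0.0021, -0.0006], [-0.0021, 0.0156], [-0.0023, -0.0008], [-0.002, 0.0158]] -65.86438401137723 [0.71012706 0.05161338]
V [0.71012697 0.05161349] -65.864382091492 templ in corner -0.13720302783726607 -0.11426387329112786
tool in corner 0.3521431496919657 -0.7387542567553975
```

Pose found: the template is 77 mm short in x and 69 mm short in y, and turned +7.9°. All three agree with the description. I turn the tool so its x is the corner's +y and its y the corner's +x, then travel high.

Emit:
play_rows:
  slide:
    - [0,0,0]
    - [0.13,-0.12,0]
    - [0.13,-0.12,0]
    - [0.13,-0.12,0]
    - [0.13,-0.12,0]
    - [0.13,-0.12,0]
    - [0.13,-0.12,0]
    - [0.13,-0.12,0]
  twist:
    - [0,0,-0.111]
    - [0,0,0]
    - [0,0,0]
    - [0,0,0]
    - [0,0,0]
    - [0,0,0]
    - [0,0,0]
    - [0,0,0]
  fingers: -0.3

```text
t: 0.9
tool_pos: [0.302, -0.2859, 0.2182]
orientation: [-3.072, -0.656, 0.0]
force: [1.2, 0.4, 0.8]
opening: 0.0604
gripper_force: 0.0
```

Emit:
play_rows:
  slide:
    - [0.13,-0.12,0]
    - [0.13,-0.12,0]
    - [0.13,-0.12,0]
    - [0.13,-0.12,0]
    - [0.13,-0.12,0]
    - [0.13,-0.12,0]
    - [0.13,-0.12,0]
    - [0,0,0]
  twist:
    - [0,0,0]
    - [0,0,0]
    - [0,0,0]
    - [0,0,0]
    - [0,0,0]
    - [0,0,0]
    - [0,0,0]
    - [0,0,0]

```text
t: 1.7
tool_pos: [0.4244, 0.0016, 0.2183]
orientation: [-3.068, -0.665, -0.0]
force: [-0.4, -1.0, -0.0]
opening: 0.0605
gripper_force: 0.0
```

```bash
cat >> h.py <<'E'
def where():
    from scipy.spatial.transform import Rotation as R
    s=robot.read_state();v0,v1,a=np.load("corner.npy");X=np.array([np.cos(a),np.sin(a)]);Y=np.array([-X[1],X[0]])
    d=np.array(s['tool_pos'][:2])-[v0,v1];M=R.from_rotvec(s['orientation']).as_matrix()
    print("t",s['t'],"tool in corner mm",(1000*np.array([d@X,d@Y,s['tool_pos'][2]])).round(1),"toolx yaw rel corner",np.rad2deg(np.arctan2(M[1,0],M[0,0])-a).round(2),"tilt z",M[:2,2].round(4),"F corner",np.round([s['force'][:2]@X,s['force'][:2]@Y,s['force'][2]],1),"open",round(s['opening'],4),np.round(s['q'],2))
E
python3 -c "from h import *;where()"
```

```text
t 1.7 tool in corner mm [ -71.2 -281.2  218.3] toolx yaw rel corner 90.33 tilt z [-0.0002  0.0018] F corner [ 0.7 -0.8 -0. ] open 0.0605 [-0.12 -0.36  1.94  0.    1.56  1.02]
```

Emit:
play_rows:
  slide:
    - [0.14,-0.13,0]
    - [0.14,-0.13,0]
    - [0,0,0.18]
    - [0,0,0.18]
    - [0,0,0.18]
    - [0,0,0.18]
    - [0,0,0.13]
    - [0,0,0]
  twist:
    - [0,0,0.0055]
    - [0,0,0]
    - [0,0,0]
    - [0,0,0]
    - [0,0,0]
    - [0,0,0]
    - [0,0,0]
    - [0,0,0]

```text
t: 2.5
tool_pos: [0.4596, 0.084, 0.0032]
orientation: [-3.074, -0.647, 0.005]
force: [0.3, 0.8, 1.4]
opening: 0.0608
gripper_force: 0.0
```

```bash
python3 -c "from h import *;where()"
```

```text
t 2.5 tool in corner mm [-132.  -215.4    3.2] toolx yaw rel corner 89.64 tilt z [-0.0035 -0.0005] F corner [-0.6  0.6  1.4] open 0.0608 [ 0.07  0.    2.04 -0.    1.1   1.23]
```

Emit:
play_rows:
  slide:
    - [0.05,-0.02,-0.01]
    - [0.05,0,0]
    - [0.03,0,0]
    - [0.03,0,0]
    - [0.03,0,0]
    - [0.03,0,0]
    - [0.03,0,0]
    - [0.03,0,0]
  twist:
    - [0,0,0]
    - [0,0,0]
    - [0,0,0]
    - [0,0,0]
    - [0,0,0]
    - [0,0,0]
    - [0,0,0]
    - [0,0,0]

```text
t: 3.3
tool_pos: [0.5237, 0.1177, 0.0086]
orientation: [3.074, 0.648, -0.0]
force: [0.2, -0.4, 0.4]
opening: 0.0603
gripper_force: 0.2
```

```bash
cat >> h.py <<'E'
def templ(name,cam="top"):
    v0,v1,a=np.load("corner.npy");X=np.array([np.cos(a),np.sin(a)]);Y=np.array([-X[1],X[0]])
    p,_=cams.read_camera(cam);c=cams.get_calibration(cam);h,w,g=masks(p);cv2.imwrite(f"pics/{name}.png",p[:,:,::-1])
    k=big(w,(270,240),50)
    if k is None: print("no templ");return
    q,s,b=rect(ray(c,k[:,0],.012));d=q-[v0,v1]
    print("templ in corner mm",(1000*np.array([d@X,d@Y])).round(1),"size",np.round(s,1),"ang deg",round((b-np.rad2deg(a)+45)%90-45,2))
E
python3 -c "from h import *;where();templ('t1')"
```

```text
t 3.3 tool in corner mm [-136.5 -143.1    8.6] toolx yaw rel corner 89.66 tilt z [-0.0002 -0.0001] F corner [0.4 0.  0.4] open 0.0603 [ 0.13  0.17  1.85 -0.    1.12  1.28]
no templ
```

View pics/t1.png

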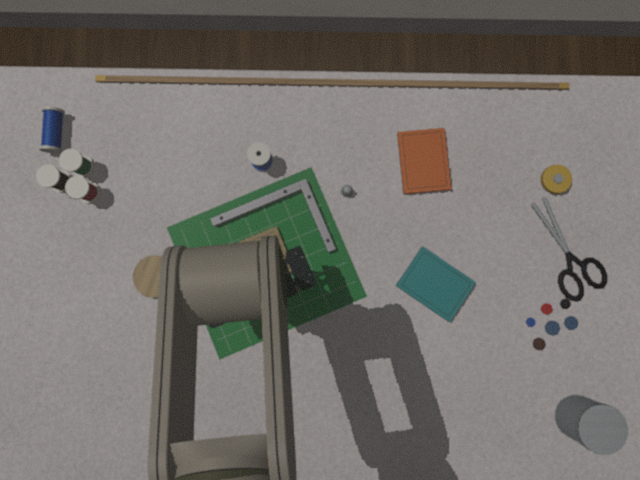

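The top view shows the arm hiding most of the template, near (250,260), with the bystanders untouched. I finish the y push on position.

Emit:
play_rows:
  slide:
    - [0.02,0,0.014]
    - [0.03,0,0]
    - [0.03,0,0]
    - [0.03,0,0]
    - [0.03,0,0]
    - [0.01,0,0]
    - [0,0,0]
    - [0,0,0]
  twist:
    - [0,0,-0.006]
    - [0,0,0]
    - [0,0,0]
    - [0,0,0]
    - [0,0,0]
    - [0,0,0]
    - [0,0,0]
    - [0,0,0]

```text
t: 4.15
tool_pos: [0.5575, 0.1329, 0.0051]
orientation: [3.072, 0.657, -0.0]
force: [-0.0, -0.3, 0.2]
opening: 0.0601
gripper_force: 0.0
```

```bash
python3 - <<'E'
from h import *
where()
p,_=cams.read_camera("scene");cv2.imwrite("pics/s2.png",cv2.resize(p[150:330,230:510,::-1],None,fx=2.5,fy=2.5))
E
```

```text
t 4.15 tool in corner mm [-136.6 -106.1    5.1] toolx yaw rel corner 90.02 tilt z [-0.0001 -0.    ] F corner [ 0.2 -0.1  0.2] open 0.0601 [ 0.14  0.26  1.75 -0.    1.13  1.29]
```

View pics/s2.png

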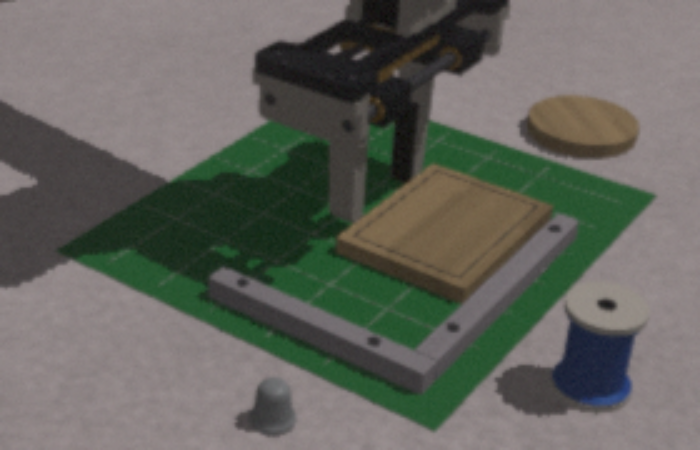

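The scene crop shows the template square and a few mm off the longer rail, with a gap of about 60 mm to the shorter rail. The fingers are just behind its long edge, and the round disc and spool have not moved. I push 4 mm more, back off, rise, and go round to the open short side.

Emit:
play_rows:
  slide:
    - [0.008,0,0]
    - [0.008,0,0]
    - [-0.1,0,0]
    - [-0.1,0,0]
    - [0,0,-0.2]
    - [0,0,-0.04]
    - [0,-0.18,0]
    - [0,-0.18,0]
  twist:
    - [0,0,0]
    - [0,0,0]
    - [0,0,0]
    - [0,0,0]
    - [0,0,0]
    - [0,0,0]
    - [0,0,0]
    - [0,0,0]

```text
t: 5.0
tool_pos: [0.48, 0.1966, 0.0667]
orientation: [-3.073, -0.652, -0.005]
force: [-0.5, 0.6, -0.2]
opening: 0.0602
gripper_force: 0.0
```

Emit:
play_rows:
  slide:
    - [0.14,0,0]
    - [0.14,0,0]
    - [0.14,0,0]
    - [0,0,0]
    - [0,0,0]
    - [0,0,0]
    - [0,0,0]
    - [0,0,0]
  twist:
    - [0,0,0]
    - [0,0,0]
    - [0,0,0]
    - [0,0,-0.14]
    - [0,0,-0.14]
    - [0,0,-0.14]
    - [0,0,-0.14]
    - [0,0,-0.14]
  fingers: 0.35

```text
t: 5.8
tool_pos: [0.5749, 0.2393, 0.0652]
orientation: [2.627, 1.722, 0.001]
force: [0.4, 0.1, 0.4]
opening: 0.0302
gripper_force: 0.0
```

Emit:
play_rows:
  slide:
    - [0,0,0]
    - [0,0,0]
    - [0,0,0]
    - [0,0,0]
    - [0,0,0]
    - [0,0,0]
    - [0,0,0]
    - [0,0,0]
  twist:
    - [0,0,-0.14]
    - [0,0,-0.14]
    - [0,0,-0.14]
    - [0,0,-0.14]
    - [0,0,-0.14]
    - [0,0,-0.1]
    - [0,0,0]
    - [0,0,0]

```text
t: 6.6
tool_pos: [0.5747, 0.2392, 0.0652]
orientation: [1.712, 2.634, 0.0]
force: [0.1, 0.6, 0.8]
opening: 0.0305
gripper_force: 0.0
```

```bash
python3 - <<'E'
from h import *
where()
templ("t3")
p,_=cams.read_camera("scene");cv2.imwrite("pics/s3.png",cv2.resize(p[150:330,230:510,::-1],None,fx=2.5,fy=2.5))
E
```

```text
t 6.6 tool in corner mm [-226.6  -46.8   65.2] toolx yaw rel corner 179.83 tilt z [0.0003 0.0001] F corner [-0.5  0.4  0.8] open 0.0305 [ 0.31  0.31  1.57  0.    1.26 -0.11]
templ in corner mm [-130.6  -49.6] size [120.3  91.3] ang deg -0.2
```

View pics/s3.png

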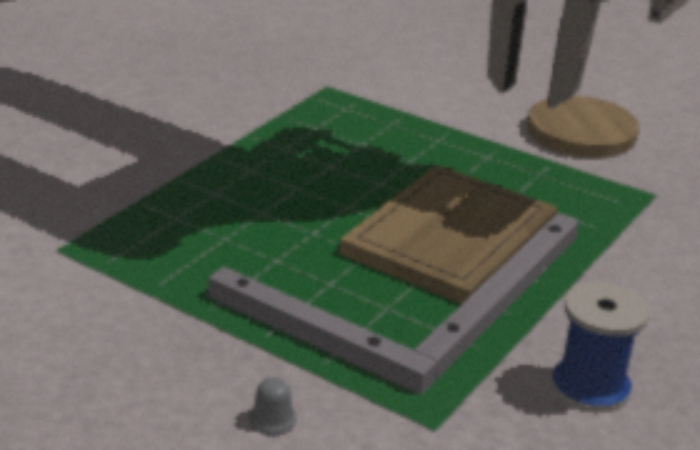

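The scene crop shows the template square, lying next to the longer rail with about a 4.6 mm gap (180 mm rail in view), and 70 mm to go in x. The fingers stand between it and the disc, clear of both. I descend and push along +x, which is −tool x.

Emit:
play_rows:
  slide:
    - [0,-0.01,0.17]
    - [0,0,0.07]
    - [-0.04,0,0]
    - [-0.04,0,0]
    - [-0.03,0,0]
    - [-0.03,0,0]
    - [-0.03,0,0]
    - [-0.03,0,0]
  twist:
    - [0,0,0]
    - [0,0,0]
    - [0,0,0]
    - [0,0,0]
    - [0,0,0]
    - [0,0,0]
    - [0,0,0]
    - [0,0,0]

```text
t: 7.5
tool_pos: [0.5932, 0.192, 0.0056]
orientation: [1.708, 2.637, 0.001]
force: [0.1, 0.9, 1.1]
opening: 0.0304
gripper_force: 0.5
```

Emit:
play_rows:
  slide:
    - [-0.03,0,0]
    - [-0.03,0,0]
    - [-0.03,0,0]
    - [-0.03,0,0]
    - [-0.02,0,0]
    - [-0.01,0,0]
    - [0,0,0]
    - [0,0,0]
  twist:
    - [0,0,0]
    - [0,0,0]
    - [0,0,0]
    - [0,0,0]
    - [0,0,0]
    - [0,0,0]
    - [0,0,0]
    - [0,0,0]

```text
t: 8.3
tool_pos: [0.6079, 0.1583, 0.005]
orientation: [-1.707, -2.637, 0.0]
force: [-0.1, -0.5, 0.3]
opening: 0.0302
gripper_force: 0.0
```

```bash
python3 -c "from h import *;where();templ('t4')"
```

```text
t 8.3 tool in corner mm [-139.2  -49.7    5. ] toolx yaw rel corner 180.02 tilt z [-0.0003 -0.0001] F corner [ 0.4 -0.4  0.3] open 0.0302 [ 0.17  0.4   1.58 -0.    1.16 -0.25]
templ in corner mm [-60.6 -49.6] size [105.8  90.7] ang deg -0.2
```

Emit:
play_rows:
  slide:
    - [-0.012,0,0]
    - [-0.012,0,0]
    - [-0.008,0,0]
    - [-0.004,0,0]
    - [-0.004,0,0]
    - [0,0,0]
    - [0,0,0]
    - [0,0,0]
  twist:
    - [0,0,0]
    - [0,0,0]
    - [0,0,0]
    - [0,0,0]
    - [0,0,0]
    - [0,0,0]
    - [0,0,0]
    - [0,0,0]

```text
t: 9.15
tool_pos: [0.6119, 0.1498, 0.0051]
orientation: [-1.707, -2.637, -0.001]
force: [-1.4, 5.0, 0.1]
opening: 0.03
gripper_force: 2.6
```

```bash
python3 -c "from h import *;where()"
```

```text
t 9.15 tool in corner mm [-129.8  -49.5    5.1] toolx yaw rel corner 180.03 tilt z [-0.0002  0.0007] F corner [-5.2  0.7  0.1] open 0.03 [ 0.16  0.4   1.58  0.    1.16 -0.26]
```

Contact with the shorter rail, 5 N. I back off, rise, and go round to the long side for the last nudge.

Emit:
play_rows:
  slide:
    - [0.12,0,0]
    - [0,0,-0.2]
    - [0,0,-0.04]
    - [0,-0.17,0]
    - [0,-0.17,0]
    - [-0.14,0,0]
    - [-0.14,0,0]
    - [-0.12,0,0]
  twist:
    - [0,0,0]
    - [0,0,0]
    - [0,0,0]
    - [0,0,0]
    - [0,0,0]
    - [0,0,0.1]
    - [0,0,0]
    - [0,0,0]
  fingers: 0.35

```text
t: 9.95
tool_pos: [0.5572, 0.0461, 0.0656]
orientation: [1.842, 2.543, -0.0]
force: [-0.9, 0.7, 0.7]
opening: 0.0299
gripper_force: 0.0
```

Emit:
play_rows:
  slide:
    - [0,0,0]
    - [0,0,0]
    - [0,0,0]
    - [0,0,0]
    - [0,0,0]
    - [0,0,0]
    - [0,0,0]
    - [0,0,0]
  twist:
    - [0,0,0.14]
    - [0,0,0.14]
    - [0,0,0.14]
    - [0,0,0.14]
    - [0,0,0.14]
    - [0,0,0.14]
    - [0,0,0.14]
    - [0,0,0.14]
  fingers: -0.3

```text
t: 10.75
tool_pos: [0.5571, 0.0473, 0.0653]
orientation: [2.945, 1.089, 0.0]
force: [-0.5, -1.2, 0.1]
opening: 0.0604
gripper_force: 0.0
```

Emit:
play_rows:
  slide:
    - [0,0,0]
    - [0,0,0]
    - [0,0,0]
    - [0,0,0]
    - [0,0,0]
    - [0,0,0]
    - [0,0,0]
    - [0,0,0]
  twist:
    - [0,0,0.14]
    - [0,0,0.14]
    - [0,0,0]
    - [0,0,0]
    - [0,0,0]
    - [0,0,0]
    - [0,0,0]
    - [0,0,0]

```text
t: 11.55
tool_pos: [0.5569, 0.0481, 0.0651]
orientation: [3.072, 0.658, 0.0]
force: [0.2, -0.1, 0.4]
opening: 0.0609
gripper_force: 0.0
```

```bash
python3 -c "from h import *;where();templ('t5')"
```

```text
t 11.55 tool in corner mm [ -59.4 -141.3   65.1] toolx yaw rel corner 90.06 tilt z [ 0. -0.] F corner [0.1 0.2 0.4] open 0.0609 [-0.01  0.15  1.76 -0.    1.23  1.14]
templ in corner mm [-34.3  -9.2] size [83.3 34. ] ang deg -24.87
```

Emit:
play_rows:
  slide:
    - [0,0,0.17]
    - [0,0,0.07]
    - [0.04,0,0]
    - [0.04,0,0]
    - [0.03,0,0]
    - [0.02,0,0]
    - [0.01,0,0]
    - [0.01,0,0]
  twist:
    - [0,0,0]
    - [0,0,0]
    - [0,0,0]
    - [0,0,0]
    - [0,0,0]
    - [0,0,0]
    - [0,0,0]
    - [0,0,0]

```text
t: 12.4
tool_pos: [0.5915, 0.0635, 0.0054]
orientation: [3.072, 0.658, 0.001]
force: [0.0, 0.4, -0.1]
opening: 0.0604
gripper_force: 0.0
```

Emit:
play_rows:
  slide:
    - [0.004,0,0]
    - [0.004,0,0]
    - [0,0,0]
    - [0,0,0]
    - [0,0,0]
    - [0,0,0]
    - [0,0,0]
    - [0,0,0]
  twist:
    - [0,0,0]
    - [0,0,0]
    - [0,0,0]
    - [0,0,0]
    - [0,0,0]
    - [0,0,0]
    - [0,0,0]
    - [0,0,0]

```text
t: 13.2
tool_pos: [0.5929, 0.0642, 0.0051]
orientation: [3.072, 0.657, -0.0]
force: [-0.0, 0.2, -0.5]
opening: 0.0605
gripper_force: 0.0
```

```bash
python3 -c "from h import *;where()"
```

```text
t 13.2 tool in corner mm [ -59.4 -101.8    5.1] toolx yaw rel corner 90.02 tilt z [-0. -0.] F corner [-0.2  0.1 -0.5] open 0.0605 [ 0.02  0.32  1.68 -0.    1.14  1.17]
```

Emit:
play_rows:
  slide:
    - [0.004,0,0]
    - [0.004,0,0]
    - [0.004,0,0]
    - [0.004,0,0]
    - [0,0,0]
    - [0,0,0]
    - [0,0,0]
    - [0,0,0]
  twist:
    - [0,0,0]
    - [0,0,0]
    - [0,0,0]
    - [0,0,0]
    - [0,0,0]
    - [0,0,0]
    - [0,0,0]
    - [0,0,0]

```text
t: 14.0
tool_pos: [0.5966, 0.0658, 0.0052]
orientation: [3.072, 0.657, 0.0]
force: [0.6, 0.3, -0.1]
opening: 0.0604
gripper_force: 0.0
```

```bash
python3 -c "from h import *;where()"
```

```text
t 14.0 tool in corner mm [-59.4 -97.8   5.2] toolx yaw rel corner 90.02 tilt z [0.0001 0.    ] F corner [-0.   0.7 -0.1] open 0.0604 [0.02 0.33 1.67 0.   1.14 1.17]
```

No contact yet, so I push on in small steps.

Emit:
play_rows:
  slide:
    - [0.004,0,0]
    - [0.004,0,0]
    - [0.004,0,0]
    - [0,0,0]
    - [0,0,0]
    - [0,0,0]
    - [0,0,0]
    - [0,0,0]
  twist:
    - [0,0,0]
    - [0,0,0]
    - [0,0,0]
    - [0,0,0]
    - [0,0,0]
    - [0,0,0]
    - [0,0,0]
    - [0,0,0]

```text
t: 14.8
tool_pos: [0.5973, 0.0662, 0.005]
orientation: [3.072, 0.657, -0.007]
force: [-10.7, -4.1, 8.5]
opening: 0.0605
gripper_force: 5.9
```

```bash
python3 - <<'E'
from h import *
where()
p,_=cams.read_camera("scene");cv2.imwrite("pics/s6.png",cv2.resize(p[150:330,230:510,::-1],None,fx=2.5,fy=2.5))
E
```

```text
t 14.8 tool in corner mm [-59.5 -97.    5. ] toolx yaw rel corner 90.01 tilt z [-0.0046 -0.0014] F corner [ -0.6 -11.4   8.5] open 0.0605 [ 0.03  0.34  1.66 -0.    1.15  1.18]
```

View pics/s6.png

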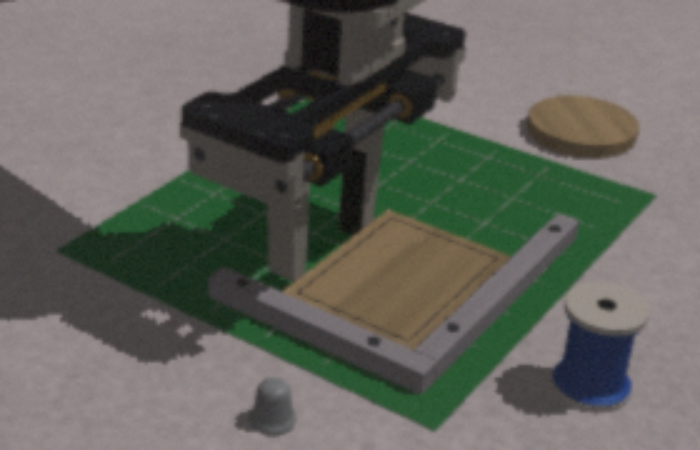

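The scene crop shows the template in the corner, against both rails, with 11 N of contact. I back off and clear away so the top camera can check.

Emit:
play_rows:
  slide:
    - [-0.03,0,0]
    - [-0.1,0,0]
    - [0,0,-0.2]
    - [0,0,-0.2]
    - [-0.1,0.18,-0.1]
    - [-0.1,0.18,0]
    - [-0.1,0.18,0]
    - [-0.1,0.18,0]
  twist:
    - [0,0,0]
    - [0,0,0]
    - [0,0,0]
    - [0,0,0]
    - [0,0,0]
    - [0,0,0]
    - [0,0,0]
    - [0,0,0]

```text
t: 15.65
tool_pos: [0.553, -0.1422, 0.1277]
orientation: [3.071, 0.658, 0.003]
force: [1.3, 0.4, 0.3]
opening: 0.0607
gripper_force: 0.0
```

Emit:
play_rows:
  slide:
    - [0,0.18,0]
    - [0,0.18,0]
    - [0,0.18,0]
    - [0,0,0]
    - [0,0,0]
    - [0,0,0]
    - [0,0,0]
    - [0,0,0]
  twist:
    - [0,0,0]
    - [0,0,0]
    - [0,0,0]
    - [0,0,0]
    - [0,0,0]
    - [0,0,0]
    - [0,0,0]
    - [0,0,0]

```text
t: 16.45
tool_pos: [0.6084, -0.2625, 0.1275]
orientation: [3.071, 0.659, 0.001]
force: [-0.5, 0.6, -0.1]
opening: 0.0606
gripper_force: 0.0
```

```bash
python3 - <<'E'
from h import *
where();templ("t7")
p=cv2.imread("pics/t7.png");cv2.imwrite("pics/t7c.png",cv2.resize(p[140:320,130:380],None,fx=3,fy=3,interpolation=0))
E
```

```text
t 16.45 tool in corner mm [ 245.  -221.3  127.5] toolx yaw rel corner 90.1 tilt z [ 0.0006 -0.0002] F corner [-0.8 -0.2 -0.1] open 0.0606 [-0.48  0.35  1.4   0.    1.39  0.66]
templ in corner mm [-60.4 -45.4] size [118.9  90.2] ang deg 0.02
```

View pics/t7c.png

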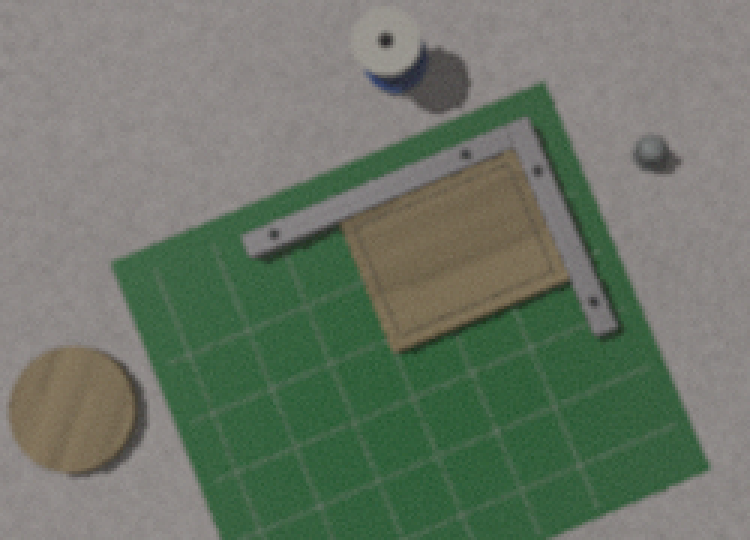

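The crop shows the template flush in both rails at (-60.4, -45.4) mm and 0.02°. The bystanders are in place and the hand is clear. I hand the job in.

```bash
python3 -c "from plant import robot;print(robot.close_job())"
```

```text
the job is handed in; nothing more can be done
None
```

The job is handed in: the template sits in the corner at about (-60.4, -45.4) mm and 0.02° by the last top-camera check, with the hand clear, the bystanders where they were in that picture, and about 16.5 s used; no verdict was returned.

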